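# Feed a carton down the packing lane and call the sealer

## Task

A carton of tins stands askew at the open end of the packing lane. Using only the fingertips or the outside of the fingers, push it down the lane between the two blue guide rails until it sits square against the red end stop, without lifting or tipping it and without the carton or the robot touching either rail; then press the green button beyond the stop all the way down to call the sealer, and come clear. Leave the two loose tins and the roll of tape where they are.

Things in the scene. Friction and masses are not known exactly. Their poses are not given: they have to be found in the camera images.
- carton_center (a point): centre of the closed cardboard carton, 140 long (its x) x 110 wide (y) x 85 high (z), 0.4 to 0.85 kg, paper tape along its top, a red panel on each long side; centre 42.5 above the deck. Starts before the rails, up to 28 off the lane's centre line and 0.22 rad askew, its x roughly down the lane. Slides with friction and stays where it is left
- carton: the same carton, origin at the centre of its underside, same axes as its centre point
- lane: fixed steel deck 490 x 200 on the table, its top 6 above it. Origin at table height on the lane's centre line; x points down the lane to the red end stop, y left, z up. Deck: x -270 to 220. Rails: x -60 (the mouth) to 200; before the mouth both sides are open. Rigid red end stop across the end: 150 wide, 16 thick, near face at x = 200, top 45 above the table
- rail_left: blue guide rail on the left (+y) side, fixed to the lane, same origin and axes as the lane: 260 long, x -60 to 200, inner face at y = 75, outer at y = 87, top 36 above the table (30 above the deck). The lane between the rails is 150 wide, so a centred carton has 20 on each side
- rail_right: blue guide rail on the right (-y) side, the mirror image: same origin and axes as the lane, inner face at y = -75, outer at y = -87, top 36 above the table
- home (a point): the point where the carton's centre lies when it is home: x = 130, y = 0, z = 48.5 in the lane's frame, same axes as the lane (its x points at the end stop)
- button_top (a point): centre of the top of the green push button, 36 in diameter, on a round black housing on the table, 60 to 80 beyond the end stop's far face; z up. Press it straight down
- button (a joint): how far the green button is pressed, m: 0 = up, 0.006 = fully down; a spring returns it, fully down takes about 5 N
- red_tin: loose tin with a red label, 63 across, 36 high, origin at the centre of its underside; leave alone
- plain_tin: loose plain gold tin, 62 across, 36 high, origin at the centre of its underside; leave alone
- tape_roll: loose orange roll of tape lying flat, 68 across, 30 high, origin at the centre of its underside; leave alone
Mind the look-alikes: they are no part of the job. Of the things shaped like the carton, the cardboard one is meant. What is shaped like the part that bears button_top but purple is not meant.

How it is judged:
On the way, in this order (a step that is already met when the one before it is completed fails the run):
1. the carton is home, square against the end stop (x of carton_center in the frame of home above -0.006 m and angle between the x axis of carton_center and the x axis of home, either way round below 0.07 rad), for 0.2 s.
2. the green button is pressed all the way down (value of joint button above 0.0045 m), for 0.02 s.
At the end, for the whole second after the job is handed in: the carton stands flat on the deck between the rails, at rest, within 6 mm of touching the end stop and square to it within 0.07 rad; the button has been pressed to at least 4.5 mm after that and is up again (all of step 1 and y of carton_center in the frame of home between -0.022 and 0.022 m and z of carton_center in the frame of home below 0.004 m and angle between carton_center's own z axis and vertical below 0.05 rad and linear speed of carton below 0.01 m/s and value of joint button below 0.002 m).
It fails at once if a guide rail was touched (contact force between any of rail_left, rail_right and anything else above 0.3 N).
It fails at once if the carton was lifted (z of carton_center in the frame of home above 0.015 m).
It fails at once if the carton was tipped (angle between carton_center's own z axis and vertical above 0.2 rad).
It fails at once if the button was pressed before the carton was home (value of joint button above 0.003 m and x of carton_center in the frame of home below -0.015 m).
It fails at once if a tin or the tape roll was disturbed (distance of any of red_tin, plain_tin, tape_roll from where it was at the start of the episode above 0.015 m).
It also fails if it takes over 72 s, if anything falls off the work surface, if the arm or the gripper's body presses on something with over 40 N, if the wrist force passes 120 N, or if a joint passes its speed limit or range.

## Robot

A 6-joint arm with a two-finger parallel gripper is mounted at the origin on the work surface. World frame = base frame: x ahead of the robot, y to its left, z up, the work surface at z = 0. Lengths are in m, angles in rad, forces in N, time in s.
With the tool pointing down it reaches from about 0.375 to 0.925 m from the base axis. Payload 5.7 kg.
Tool frame: the origin (TCP) lies midway between the tips of the shut fingers; the grasp point (between the pads) lies 19 mm behind it; z points along the fingers, x is the direction in which the jaws open and shut, and the axes are right-handed (so a half turn about z gives the same grasp; the last joint's range is limited). The gripper opens to 88 mm and grips with 3 to 60 N. Pads are 20 mm wide; open, the fingers measure 115 mm over their backs; the gripper's body (75 mm by 178 mm) begins 61 mm behind the grasp point.
Start: joints at [1.191, 0.359, 1.51, -0, 1.272, -0.115], TCP at [0.157, 0.579, 0.196] pointing down, gripper open.
Joint ranges: [-2.97, 2.97], [-1.01, 2.36], [0.21, 2.38], [-0.96, 4.11], [0.2, 2.71], [-2.98, 2.98]. Speed limits (rad/s): [2.39, 2.39, 3.14, 3.14, 3.14, 3.14].

## Interface

Orientations are given as a unit quaternion [x, y, z, w].
In Python, from bench import move_ptp, servo_line, goto_joints, move_gripper, sleep, inverse_kinematics, capture, PlanningError, close_job, spot_in, silhouettes, current_clock, current_joint_pos, current_qvel, current_joint_torque, current_position, current_orientation, current_force, current_torque, current_finger_gap gives the robot as it stands. Calls block until the motion is done:
- move_ptp(position, orientation): joint-space move of the TCP to a pose.
- servo_line(position, orientation=None, rate=0.15, contact_N=None): straight line of the TCP; orientation=None keeps the orientation; rate is the mean speed in m/s. With contact_N (N) it stops when the force on the tool has changed by that much, and returns True; else False.
- goto_joints(angles): joint-space move.
- move_gripper(opening): finger opening in m; the grip force is fixed at half the most; returns when the fingers have stopped.
- sleep(seconds).
- inverse_kinematics(position, orientation): joint angles nearest the present ones, or None.
- capture(name): name is "scene" or "side" or "wrist"; returns a dict with "image" (420x560x3 uint8, blue, green, red), "range_z" (420x560 float32, m along the optical axis (not along the pixel's ray), 0 where there is no reading), "intrinsics" (3x3 intrinsics, pixels), "k1" (the pictures are not rectified: a ray, as slopes to the right and down, at radius r is drawn at 1 + k1 r^2 times it, then the intrinsics apply), "R" (3x3) and "t" (3): a world point X has camera coordinates R X + t. Camera axes: x right, y down, z forward; pixel columns grow to the right and rows downward; lengths in m; the calibration is good to about 2 mm. A picture is of the moment at which its call begins.
A pose or a line that the arm cannot do raises PlanningError and nothing moves.
- close_job(): hands the job in, once; it reports no verdict.
Trained networks look in the newest picture that a camera, given by its name, has taken for a name from the list of things; names that differ only in an ending like _2 or _b are one class to them, and where a whole thing is asked for, a point or a joint stands for the part that bears it (a point fixed in the world has none). Each returns a list of dicts, best first, with "conf" (0 to 1); they miss things now and then, are a little off and sometimes report something else, mostly with a low value. They report only what shows in the picture. A call takes as long as a camera call. They do not tell look-alikes from the thing itself.
- spot_in(camera, query): "xy" ([column, row] in pixels, amid what is visible of it).
- silhouettes(camera, query): "region" (420x560 bool, what is visible of it) and "xy" ([column, row] in pixels, amid what is visible of it).
Readings, each from a call of its own:
- current_clock(): time.
- current_joint_pos(): joint angles.
- current_qvel(): joint speeds.
- current_joint_torque(): joint torques, N m.
- current_position(): TCP position.
- current_orientation(): TCP orientation.
- current_force(): force on the tool from outside, world axes, zero at the start.
- current_torque(): the same for the moment, N m.
- current_finger_gap(): finger opening in m.
Only numpy, scipy, OpenCV 4.12 (cv2) and the standard library are available. Lean on these libraries where they do the work, as an engineer would, in place of code of your own. Each camera call takes 0.05 s, during which the arm holds its last target. There are 200 camera calls.

## Working session

There is one attempt and no reset: what is moved stays moved. The work goes in short steps, each a Python script; the robot and the scene stay as the last script left them, time stands still between calls to the robot, and variables do not carry over. Pictures are saved under pics/ and viewed, about 8 in all and at most 12, crops included, and the job is handed in when it is done.

```bash
ls; mkdir -p pics
python3 - <<'E'
from bench import *
import cv2,numpy as np
ims=[]
for c in ("scene","side"):
    d=capture(c); np.savez(''+c+'.npz',**d); cv2.imwrite(f'pics/{c}0.png',d["image"])
    print(c,d["intrinsics"].tolist(),d["k1"],np.round(d["R"],3).tolist(),d["t"])
    for q in ("carton","lane","rail_left","rail_right","button_top","red_tin","plain_tin","tape_roll"):
        print(q,[(round(r["conf"],2),np.round(r["xy"]).tolist()) for r in spot_in(c,q)])
print(current_clock(),current_orientation())
E
```

```text
pics
scene [[415.30083226188765, 0.0, 278.38470652609584], [0.0, 415.30083226188765, 204.8072668988661], [0.0, 0.0, 1.0]] 0.03735792990330499 [[-0.343, 0.939, 0.012], [0.775, 0.29, -0.561], [-0.53, -0.183, -0.828]] [ 0.12233198 -0.42570689  1.42549134]
carton [(0.86, [204.0, 182.0]), (0.68, [141.0, 247.0]), (0.59, [189.0, 118.0])]
lane [(0.63, [273.0, 212.0])]
rail_left [(0.77, [299.0, 185.0]), (0.67, [205.0, 181.0])]
rail_right [(0.85, [281.0, 235.0]), (0.36, [274.0, 215.0])]
button_top [(0.59, [409.0, 227.0]), (0.24, [246.0, 262.0])]
red_tin [(0.97, [316.0, 172.0])]
plain_tin [(0.86, [276.0, 166.0]), (0.54, [250.0, 251.0])]
tape_roll []
side [[483.9444688912209, 0.0, 285.37949479919064], [0.0, 483.9444688912209, 217.2742196079488], [0.0, 0.0, 1.0]] -0.10358095598524424 [[-0.964, -0.265, 0.011], [-0.191, 0.662, -0.725], [0.185, -0.701, -0.689]] [0.5669016  0.11603806 1.06926015]
carton [(0.96, [396.0, 154.0]), (0.94, [316.0, 170.0]), (0.9, [229.0, 144.0])]
lane [(0.65, [292.0, 245.0])]
rail_left [(0.62, [330.0, 249.0])]
rail_right [(0.7, [255.0, 240.0]), (0.47, [362.0, 232.0])]
button_top [(0.76, [286.0, 374.0]), (0.72, [286.0, 328.0])]
red_tin [(0.84, [353.0, 269.0])]
plain_tin [(0.95, [361.0, 232.0]), (0.34, [288.0, 330.0])]
tape_roll [(0.74, [315.0, 170.0]), (0.57, [235.0, 219.0])]
0.9 [ 7.94269503e-01  6.07565597e-01 -4.18584337e-05  1.21624876e-05]
```

```bash
python3 -c "
import cv2,numpy as np
a=cv2.imread('pics/scene0.png');print(a.shape)"
```

```text
(420, 560, 3)
```

View pics/scene0.png

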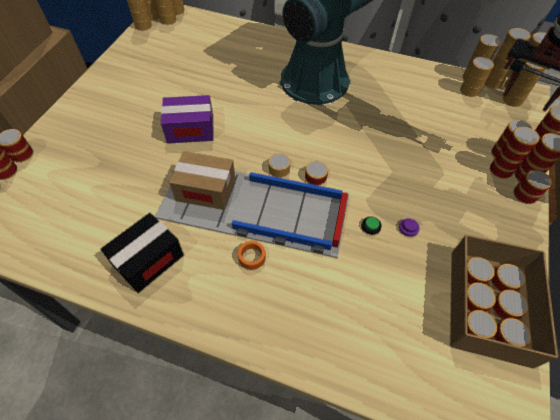

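View pics/side0.png

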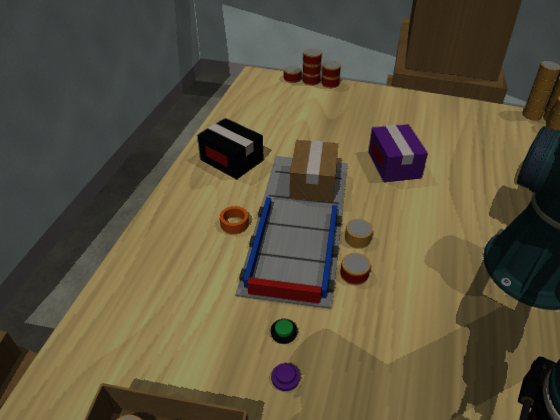

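The cardboard carton is at scene (204,182) and side (316,170). The black and purple boxes are look-alikes. The lane runs towards +y to the red stop at scene (341,218). The green button is at (371,225) scene and (285,329) side, with the purple decoy beyond it. The tins lie on the robot side of the lane and the tape roll on the far side.

```bash
cat > h.py <<'E'
import numpy as np,cv2
def cloud(d):
    K=d["intrinsics"];k1=float(d["k1"]);H,W=d["range_z"].shape
    u,v=np.meshgrid(np.arange(W),np.arange(H))
    dist=np.array([k1,0,0,0,0])
    p=cv2.undistortPoints(np.stack([u,v],-1).reshape(-1,1,2).astype(float),K,dist).reshape(H,W,2)
    z=d["range_z"].astype(float)
    c=np.dstack([p[...,0]*z,p[...,1]*z,z])
    P=(c-d["t"])@d["R"]
    P[z<=0]=np.nan
    return P
def hsv(d): return cv2.cvtColor(d["image"],cv2.COLOR_BGR2HSV)
def mask(d,col):
    h,s,v=[hsv(d)[...,i].astype(int) for i in range(3)]
    if col=="blue": return (h>100)&(h<125)&(s>140)&(v>50)
    if col=="red": return ((h<8)|(h>172))&(s>150)&(v>60)
    if col=="green": return (h>45)&(h<80)&(s>120)&(v>50)
def rect(xy):
    (c,s,a)=cv2.minAreaRect(xy.astype(np.float32)); return np.array(c),s,a
def carton(P,lane=None,zlo=.075,zhi=.105,near=None,r=.13):
    "top face of the carton: points near its expected height, around near"
    m=(P[...,2]>zlo)&(P[...,2]<zhi)&(np.hypot(P[...,0]-near[0],P[...,1]-near[1])<r)
    return P[m]
E
cat > m1.py <<'E'
from h import *
for c in ("scene","side"):
    d=np.load(c+".npz"); P=cloud(d)
    Q={}
    for col in ("blue","red","green"):
        m=mask(d,col); m=cv2.morphologyEx(m.astype(np.uint8),cv2.MORPH_OPEN,np.ones((2,2)))
        n,l,st,ce=cv2.connectedComponentsWithStats(m)
        for i in range(1,n):
            if st[i,4]<40: continue
            p=P[(l==i)]; p=p[~np.isnan(p[:,0])]
            if len(p)<20: continue
            zt=np.percentile(p[:,2],95); t=p[p[:,2]>zt-.006] 
            cc,s,a=rect(t[:,:2]*1000)
            print(c,col,ce[i].round(),st[i,4],"ztop %.4f"%zt,"rect",cc.round(1),np.round(s,1),round(a,1),"mean",t.mean(0).round(4))
    px={"scene":(182,204),"side":(170,316)}[c]
    near=np.nanmedian(P[px[0]-3:px[0]+4,px[1]-3:px[1]+4].reshape(-1,3),0); print("carton seed",near)
    t=carton(P,near=near,r=.15); print(len(t),np.median(t[:,2]))
    t=t[abs(t[:,2]-np.median(t[:,2]))<.004]; cc,s,a=rect(t[:,:2]*1000); print("carton",cc,s,a,t.mean(0))
E
python3 m1.py
```

```text
scene blue [554.  13.] 148 ztop 0.4264 rect [153.3 539.6] [ 1.9 11.3] 75.8 mean [0.1529 0.5398 0.4307]
scene blue [297. 186.] 745 ztop 0.0371 rect [466.6  90.7] [ 24.5 255.1] 2.1 mean [0.4656 0.0951 0.035 ]
scene blue [283. 236.] 754 ztop 0.0376 rect [626.1 106.2] [ 11.3 255.1] 6.4 mean [0.6257 0.1104 0.0353]
scene red [188. 133.] 214 ztop 0.0553 rect [ 404.8 -265.6] [ 8.3 72.7] 24.6 mean [ 0.404  -0.2669  0.0536]
scene red [ 17. 147.] 155 ztop 0.0600 rect [ 628.2 -676.7] [16.6 51.5] 67.0 mean [ 0.6285 -0.6743  0.0575]
scene red [527. 149.] 75 ztop 0.1357 rect [218.1 627.8] [ 4.2 24. ] 10.9 mean [0.2186 0.6265 0.1337]
scene red [ 16. 164.] 275 ztop 0.0250 rect [ 657.2 -676.1] [ 23.5 112.1] 89.4 mean [ 0.6615 -0.6724  0.0225]
scene red [  5. 162.] 101 ztop 0.0614 rect [ 683.  -668.5] [32.6  6.9] 6.0 mean [ 0.6849 -0.6685  0.0593]
scene red [519. 158.] 58 ztop 0.0981 rect [217.7 629.9] [ 6.1 27.2] 15.3 mean [0.2178 0.63   0.0962]
scene red [319. 182.] 55 ztop 0.0214 rect [429.  141.6] [20.9 42.4] 80.8 mean [0.4246 0.1423 0.0201]
scene red [539. 193.] 57 ztop 0.0624 rect [285.6 695.7] [
[... 690 characters left out ...]
406, 141.82781982421875) 8.336479187011719 [ 0.55476487 -0.14148117  0.09087839]
side blue [257. 242.] 453 ztop 0.0394 rect [621.2 114.3] [ 11.8 271.1] 7.0 mean [0.6203 0.1195 0.0369]
side blue [330. 252.] 487 ztop 0.0393 rect [461.3  88.2] [  9.8 257.5] 6.4 mean [0.4599 0.1006 0.037 ]
side red [285. 291.] 1155 ztop 0.0471 rect [526.  233.3] [146.7  17.5] 6.2 mean [0.5255 0.2344 0.0454]
side green [284. 328.] 243 ztop 0.0256 rect [503.9 314.4] [33.7 30.3] 53.5 mean [0.5038 0.3152 0.0235]
carton seed [ 0.53717629 -0.09165929  0.09288709]
1712 0.09216780478413299
carton [ 552.4934082  -142.81005859] (109.97441864013672, 145.5321807861328) 8.117152214050293 [ 0.5515622  -0.13852487  0.0923684 ]
```

```bash
cat >> h.py <<'E'
from bench import *
from scipy.spatial.transform import Rotation
O=np.array([.551,.027]); TH=np.deg2rad(6.4)   # lane origin, world; lane x=(-sin,cos)
def setlane(o,th):
    global O,TH; O=np.array(o);TH=th
def ax(): return np.array([-np.sin(TH),np.cos(TH)]),np.array([-np.cos(TH),-np.sin(TH)])
def l2w(x,y,z): a,b=ax(); p=O+a*x+b*y; return [p[0],p[1],z]
def w2l(p): a,b=ax(); q=np.asarray(p)[...,:2]-O; return np.stack([q@a,q@b],-1)
def quat(phi,z=(.5,0,.3)):
    "tool down, jaw axis at lane angle phi; the half turn nearer the present last joint"
    best=None
    for k in (0,np.pi):
        t=np.pi/2+TH+phi+k; x=np.array([np.cos(t),np.sin(t),0]); zz=np.array([0,0,-1.])
        q=Rotation.from_matrix(np.column_stack([x,np.cross(zz,x),zz])).as_quat()
        j=inverse_kinematics(list(z),list(q))
        if j is None: continue
        c=abs(np.array(j)[5])
        if best is None or c<best[0]: best=(c,q,j)
    print("q6",best[2][5]); return list(best[1])
E
cat > look.py <<'E'
from h import *
import sys
def analyse(d,tag):
    P=cloud(d)
    for col in ("blue","red","green"):
        m=cv2.morphologyEx(mask(d,col).astype(np.uint8),cv2.MORPH_OPEN,np.ones((2,2)))
        n,l,st,ce=cv2.connectedComponentsWithStats(m)
        for i in range(1,n):
            p=P[(l==i)]; p=p[~np.isnan(p[:,0])]
            if len(p)<150: continue
            zt=np.percentile(p[:,2],95); t=p[p[:,2]>zt-.005]
            cc,s,a=rect(t[:,:2]*1000); print(tag,col,ce[i].round(),len(p),"z %.4f"%zt,"rect",cc.round(1),np.round(s,1),round(a,1),"lane",(w2l(cc/1000)*1000).round(1))
    L=w2l(P); t=P[(P[...,2]>.08)&(P[...,2]<.102)&(L[...,0]<.25)&(L[...,0]>-.3)&(abs(L[...,1])<.1)]
    if len(t)>200:
        cc,s,a=rect(t[:,:2]*1000); print(tag,"carton z %.4f"%np.median(t[:,2]),cc.round(1),np.round(s,1),round(a,2),"lane",(w2l(cc/1000)*1000).round(1))
E
python3 - <<'E'
from look import *
p=l2w(-.06,0,.45); q=quat(0,p); move_ptp(p,q); print(current_clock())
d=capture("wrist"); cv2.imwrite("pics/w1.png",d["image"]); np.savez("w1.npz",**d); analyse(d,"wrist")
E
```

```text
q6 1.2770097763402282
3.6333
wrist blue [200. 100.] 1132 z 0.0379 rect [624.1 100.8] [ 10.7 254.1] 6.2 lane [ 65.2 -80.9]
wrist blue [205. 196.] 1175 z 0.0378 rect [464.1  83.3] [ 12.6 255.8] 6.5 lane [65.6 80.1]
wrist red [119. 149.] 759 z 0.0469 rect [527.9 228.4] [145.2  14.8] 6.1 lane [202.7   0.5]
wrist green [ 79. 158.] 300 z 0.0238 rect [505.7 311.2] [31.8 33.1] 84.4 lane [287.5  13.3]
wrist carton z 0.0914 [ 553.6 -145.2] [110.4 141.8] 8.17 lane [-171.4   16.6]
```

View pics/w1.png

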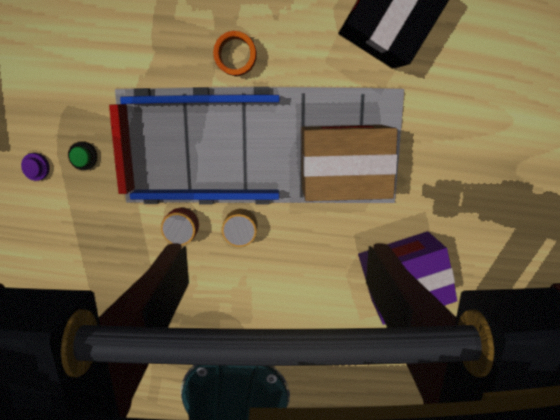

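The wrist view agrees: carton 16.6 mm to the left of the lane centre line and 1.8° askew, at lane x of about -168. First I'll push it sideways with both fingers to centre and square it before the mouth.

```bash
cat >> h.py <<'E'
setlane([.5514,.0237],np.deg2rad(6.3))
E
python3 - <<'E'
from look import *
q=quat(0,l2w(-.168,.105,.15)); move_ptp(l2w(-.168,.105,.15),q); move_gripper(.06)
servo_line(l2w(-.168,.105,.035),q,rate=.12)
h=servo_line(l2w(-.168,.070,.035),q,rate=.04,contact_N=1.0)
print(h,w2l(current_position()),current_force())
servo_line(l2w(-.168,.0655,.035),q,rate=.03); print(w2l(current_position()),current_force(),current_clock())
d=capture("scene"); analyse(d,"scene"); analyse(capture("side"),"side")
E
```

```text
q6 0.9988407658134708
True [-0.16799163  0.08387457] [ 0.07481508 -0.35790451  1.14108739]
[-0.16777184  0.0659384 ] [-2.94228431  0.9200543  -2.03368973] 8.0833
scene blue [90. 21.] 2547 z -0.2452 rect [-266.3 -959.3] [715.4 114.3] 45.2 lane [-887.4  920.6]
scene blue [555.  14.] 175 z -0.5399 rect [-1862.6  1059.5] [13.7 30.1] 59.2 lane [1294.5 2285.8]
scene blue [297. 186.] 743 z 0.0373 rect [465.7  91.2] [ 29.9 256.2] 0.9 lane [76.5 77.8]
scene blue [283. 236.] 754 z 0.0376 rect [625.1 106.4] [  9.7 254.7] 6.4 lane [ 74.1 -82.4]
scene red [ 11. 153.] 293 z 0.0770 rect [ 672.7 -673.3] [23.3  4.4] 23.9 lane [-706.1  -44. ]
scene red [ 16. 164.] 282 z 0.0242 rect [ 658.5 -677.1] [108.7  30. ] 0.5 lane [-708.4  -29.6]
scene red [341. 220.] 319 z 0.0475 rect [531.1 233.6] [145.5  12.9] 6.2 lane [210.8  -2.8]
scene red [194. 202.] 210 z 0.0624 rect [ 623.  -135.2] [ 4.4 75.3] 6.3 lane [-165.8  -53.7]
scene red [158. 267.] 273 z 0.0556 rect [ 814.6 -134. ] [ 4.4 77.6] 67.0 lane [-185.6 -244.3]
scene carton z 0.0909 [ 559.  -143.5] [135.5 140.8] 5.68 lane [-167.    10.8]
side blue [257. 242.] 444 z 0.0393 rect [621.4 114.4] [ 12.  272.1] 7.0 lane [ 82.4 -79.5]
side blue [330. 252.] 483 z 0.0389 rect [461.4  86.9] [  9.6 257.2] 6.4 lane [72.7 82.5]
side red [218. 157.] 179 z 0.0609 rect [ 810.3 -132. ] [ 5.5 64.9] 63.0 lane [-183.1 -240.3]
side red [285. 291.] 1179 z 0.0473 rect [526.1 233.8] [146.5  16.9] 6.4 lane [211.6   2. ]
side green [284. 328.] 249 z 0.0255 rect [503.9 314.8] [33.5 30.9] 76.6 lane [294.6  15.2]
side carton z 0.0922 [ 559.1 -145.7] [132.6 150.5] 6.09 lane [-169.3   10.9]
```

Run:
```python
from look import *
q0=list(current_orientation())
servo_line(l2w(-.168,.095,.035),rate=.12); servo_line(l2w(-.168,.095,.2),rate=.25)
p=l2w(-.12,0,.42); move_ptp(p,q0)
d=capture("wrist"); cv2.imwrite("pics/w2.png",d["image"]); analyse(d,"wrist"); print(current_clock())
for x,z in((-.28,.18),(-.28,.035),(.05,.035),(.05,.2)): quat(np.pi/2,l2w(x,0,z))
```

```text
wrist blue [156.  99.] 1257 z 0.0379 rect [623.9 100.3] [ 10.5 257. ] 6.3 lane [ 68.2 -80.5]
wrist blue [164. 199.] 1355 z 0.0377 rect [463.8  82.5] [ 13.  257.7] 6.4 lane [68.  80.6]
wrist red [ 72. 151.] 803 z 0.0467 rect [528.3 228.1] [146.5  14.7] 6.4 lane [205.7   0.5]
wrist green [ 35. 160.] 301 z 0.0238 rect [505.8 309.8] [31.9 33. ] 35.5 lane [289.3  13.9]
wrist carton z 0.0914 [ 570.6 -146.2] [109.2 140.4] 6.45 lane [-171.    -0.4]
10.4
q6 -0.6309182592842966
q6 -0.6309182592842961
q6 -0.10172071735260069
q6 -0.10172071735260069
```

The carton is now centred (y = -0.4 mm) and square (0.1°). Next is the rear push, with a check at the mouth.

Run:
```python
from look import *
p=l2w(-.285,0,.2); q=quat(np.pi/2,p); move_ptp(p,q)
servo_line(l2w(-.285,0,.035),q,rate=.12)
servo_line(l2w(-.258,0,.035),q,rate=.1)
h=servo_line(l2w(-.235,0,.035),q,rate=.04,contact_N=1.0); print(h,w2l(current_position()))
servo_line(l2w(-.17,0,.035),q,rate=.05)
print(w2l(current_position()),current_force(),current_clock())
d=capture("wrist"); cv2.imwrite("pics/w3.png",d["image"])
for c in("scene","side"):
    d=capture(c); cv2.imwrite(f"pics/{c}3.png",d["image"]); P=cloud(d);L=w2l(P)
    t=P[(P[...,2]>.084)&(P[...,2]<.098)&(L[...,0]<.2)&(L[...,0]>-.155)&(abs(L[...,1])<.08)]
    cc,s,a=rect(t[:,:2]*1000);print(c,cc,s,a,w2l(cc/1000)*1000)
```

```text
q6 -0.6372828060911067
True [-2.49323138e-01  1.38341253e-04]
[-1.69953816e-01 -1.28562148e-05] [ 0.10439059 -0.63015912 -1.17877319] 16.0333
scene [560.81536865 -61.94004059] (112.91744995117188, 137.59226989746094) 6.288703918457031 [-8.61560456e+01  3.91420341e-02]
side [561.12487793 -59.61014557] (110.22132873535156, 142.04966735839844) 6.240746974945068 [-83.87418467  -0.52416753]
```

View pics/side3.png

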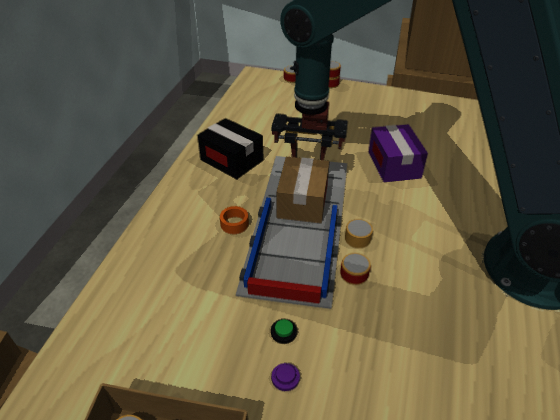

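The side view shows the carton at (303,190), square and centred at the mouth, with both fingers flat on its rear. Pushing on.

```bash
cat > chk.py <<'E'
from look import *
def chk():
    for c in("scene","side"):
        d=capture(c); P=cloud(d);L=w2l(P);x=w2l(current_position())[0]
        t=P[(P[...,2]>.084)&(P[...,2]<.098)&(L[...,0]<.23)&(L[...,0]>x+.014)&(abs(L[...,1])<.08)]
        cc,s,a=rect(t[:,:2]*1000);print(c,np.round(s,1),round(a,2),(w2l(cc/1000)*1000).round(1))
    return d
E
python3 - <<'E'
from chk import *
for x in(-.09,-.02,.025):
    h=servo_line(l2w(x,0,.035),rate=.05,contact_N=15); print(h,w2l(current_position()),current_force()); chk()
    if h: break
else:
    h=servo_line(l2w(.06,0,.035),rate=.02,contact_N=8); print(h,w2l(current_position()),current_force()); d=chk(); cv2.imwrite("pics/side4.png",d["image"])
print(current_clock())
E
```

```text
False [-8.99883337e-02 -4.26518599e-05] [ 1.3317375  -1.79441127  2.0321816 ]
scene [114.3 139.8] 5.03 [-6.8 -0.4]
side [110.2 141.1] 6.35 [-5.3 -0.6]
False [-1.98388343e-02  2.16850822e-05] [ 0.1675381  -2.02632011  1.91040035]
scene [114.6 138. ] 5.47 [63.9  0.2]
side [110.1 140.6] 6.32 [64.6 -0.5]
False [0.02540327 0.0001514 ] [ 0.24240736 -0.99483584  0.58775035]
scene [112.7 137.9] 6.18 [1.085e+02 1.000e-01]
side [110.1 139.9] 6.28 [109.3  -0.3]
True [4.96011190e-02 8.58489009e-05] [-0.16125757 -1.43885186  0.24632132]
scene [114.3 137.2] 5.3 [133.6   0.2]
side [110.4 140.1] 6.3 [133.7  -0.9]
22.1083
```

View pics/side4.png

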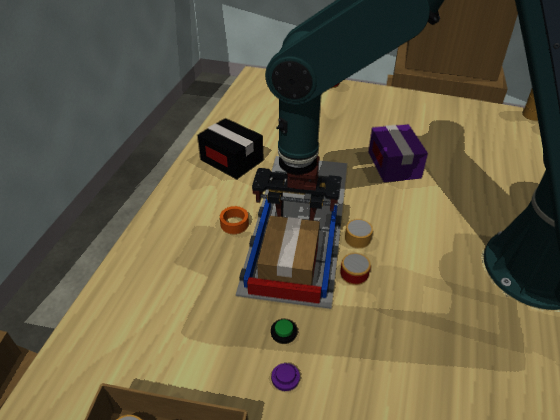

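Run:
```python
from chk import *
h=servo_line(l2w(.058,0,.035),rate=.02,contact_N=10); print(h,w2l(current_position()),current_force())
q=list(current_orientation())
servo_line(l2w(.02,0,.035),rate=.08); servo_line(l2w(.02,0,.2),rate=.2)
move_gripper(0); move_ptp([.506,.313,.2],quat(np.pi/2,[.506,.313,.2]))
d=chk(); cv2.imwrite("pics/side5.png",d["image"])
d=capture("wrist"); cv2.imwrite("pics/w5.png",d["image"]); analyse(d,"w"); print(current_clock())
```

```text
True [0.04948741 0.00078199] [ 0.20132951 -1.37904847  1.30658451]
q6 0.3279495200509932
scene [0. 0.] 0.0 [ 37.  550.7]
side [0. 0.] 0.0 [ 37.  550.7]
w blue [215. 278.] 348 z 0.3118 rect [488.7 342.1] [2.5 1.1] 1.1 lane [323.3  27.4]
w blue [365. 278.] 334 z 0.3116 rect [523.6 345.8] [0.7 2.3] 82.1 lane [323.2  -7.7]
w red [239. 256.] 978 z 0.0466 rect [477.2 268.4] [107.9  38.5] 87.2 lane [251.4  46.9]
w red [329. 256.] 1604 z 0.0464 rect [570.7 234.8] [65.4 17.5] 6.2 lane [207.7 -42.3]
w green [278. 177.] 931 z 0.0237 rect [506.7 312.4] [33.  33.8] 6.7 lane [291.8  12.7]
w carton z 0.0909 [551.  167.7] [106.2 143.8] 20.74 lane [143.1 -15.4]
26.05
```

View pics/side5.png

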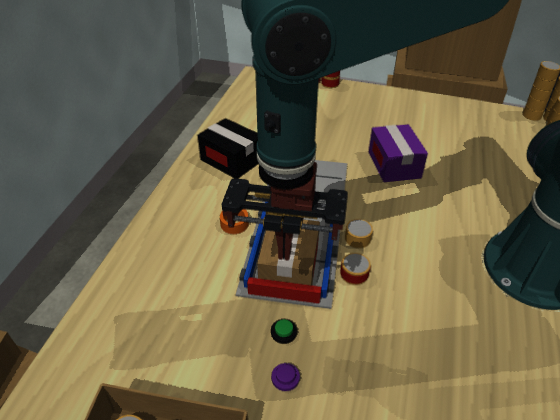

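Run:
```python
from chk import *
def car():
    out=[]
    for c in("scene","side"):
        d=capture(c);P=cloud(d);L=w2l(P)
        t=P[(P[...,2]>.084)&(P[...,2]<.098)&(L[...,0]<.23)&(L[...,0]>.03)&(abs(L[...,1])<.08)]
        cc,s,a=rect(t[:,:2]*1000);l=w2l(t)*1000;print(c,len(t),np.round(s,1),round(a,2),(w2l(cc/1000)*1000).round(1),"front",np.percentile(l[:,0],99).round(1))
        out.append(np.percentile(l[:,0],99))
    return d,out
d,o=car()
if min(o)>196:
    b=[.5062,.3128]
    servo_line([*b,.035],rate=.15)
    h=servo_line([*b,.010],rate=.02,contact_N=12); print(h,current_position(),current_force()); sleep(.2)
    servo_line([*b,.2],rate=.2)
    p=l2w(.06,.0,.42); move_ptp(p,quat(0,p))
    d=capture("wrist");cv2.imwrite("pics/w6.png",d["image"]);analyse(d,"w"); car(); print(current_clock())
```

```text
scene 2087 [113.8 140.5] 6.64 [131.7  -0.7] front 200.2
side 1763 [110.2 143.5] 6.5 [131.9  -0.8] front 202.4
False [0.50629466 0.31284097 0.01013617] [-0.39893097  0.44789514 -0.79799544]
q6 1.487290229072821
w blue [272.  99.] 1330 z 0.0378 rect [624.2 100.8] [ 10.4 256.4] 6.6 lane [ 68.6 -80.9]
w blue [275. 200.] 1285 z 0.0378 rect [464.4  82.7] [ 10.9 256.8] 6.4 lane [68.2 80. ]
w red [180. 114.] 174 z 0.0916 rect [575.4 225.6] [ 8.1 25.4] 73.8 lane [198. -46.]
w green [137. 159.] 366 z 0.0240 rect [505.6 310.9] [32.5 33.8] 88.6 lane [290.5  14. ]
w carton z 0.0914 [538.6 153.9] [109.6 140.1] 6.38 lane [130.8  -1.5]
scene 2080 [112.5 140.6] 6.67 [131.6  -0.9] front 200.2
side 2758 [110.3 144.4] 6.67 [132.   -0.7] front 202.2
31.4667
```

View pics/w6.png

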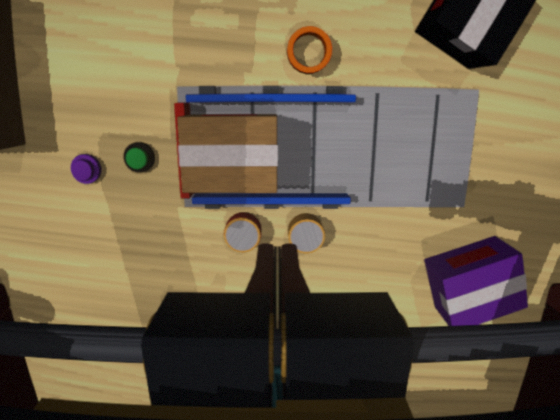

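The carton is home. But the press reached z = 0.010 with no force reading, so I don't trust it. I'll press again stepwise and log the force.

Run:
```python
from chk import *
b=[.5062,.3122]
p=[*b,.2]; move_ptp(p,quat(np.pi/2,p)); servo_line([*b,.04],rate=.15); sleep(.2)
print(current_force(),current_finger_gap())
for z in (.028,.024,.021,.018,.016,.014,.012):
    h=servo_line([*b,z],rate=.02); sleep(.1); f=current_force(); print(z,np.round(current_position(),4),np.round(f,1),np.round(current_joint_torque()[:3],1))
    if abs(f[2])>25: break
d=capture("side"); cv2.imwrite("pics/side7.png",cv2.resize(d["image"][230:400,180:400],None,fx=3,fy=3))
print(current_clock())
```

```text
q6 0.3265795880169673
[ 0.05161661  0.51374327 -0.04264582] 0.0002590381175620551
0.028 [0.5063 0.3123 0.0281] [ 0.5 -0.3  0.1] [ -0.  -55.4 -19.5]
0.024 [0.5062 0.3122 0.024 ] [ 0.9 -0.   0.1] [  0.  -55.6 -19.3]
0.021 [0.5062 0.3122 0.021 ] [ 0.5 -0.2  0.6] [  0.  -55.7 -19.1]
0.018 [0.5062 0.3122 0.0179] [-0.4 -1.2  0.4] [ -0.  -55.7 -19. ]
0.016 [0.5062 0.3122 0.0159] [ 0.3  0.2 -0.3] [  0.  -55.8 -18.9]
0.014 [0.5062 0.3122 0.014 ] [-0.1  1.2  0.2] [  0.  -55.9 -18.8]
0.012 [0.5062 0.3122 0.012 ] [ 0.1  0.5 -1.1] [  0.  -56.  -18.7]
37.3
```

View pics/side7.png

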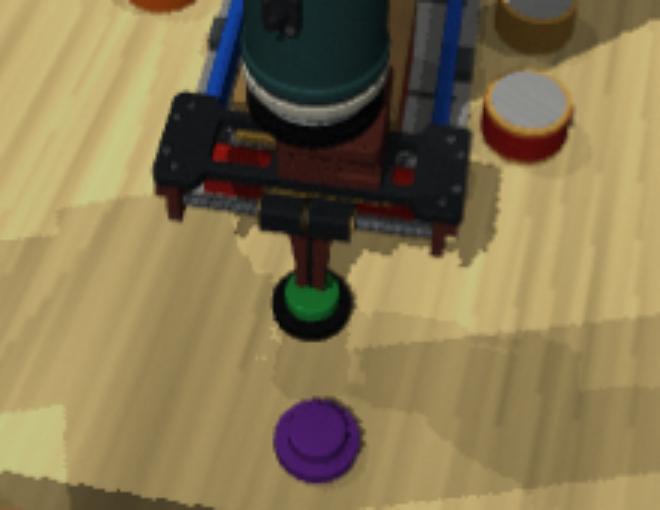

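The crop shows the fingertips over the green button at (313,288), but there is no contact force yet. I'll keep going down with a force guard.

Run:
```python
from chk import *
b=[.5062,.3122]
for z in (.010,.008,.006,.005,.004,.003,.002,.001):
    h=servo_line([*b,z],rate=.02,contact_N=12); f=current_force(); print(z,h,np.round(current_position(),4),np.round(f,1))
    if h or abs(f[2])>12: break
for c in("side","wrist","scene"):
    d=capture(c);P=cloud(d);m=mask(d,"green");p=P[m];p=p[np.hypot(p[:,0]-.506,p[:,1]-.313)<.03]
    print(c,len(p),np.percentile(p[:,2],[5,25,50,75,95]).round(4))
    q=P[(np.hypot(P[...,0]-.506,P[...,1]-.313)>.035)&(np.hypot(P[...,0]-.506,P[...,1]-.313)<.06)&(P[...,2]<.03)]; print(" table",np.median(q[:,2]).round(4))
    cv2.imwrite(f"pics/{c}8.png",d["image"])
s=cv2.imread("pics/scene8.png")[170:270,310:430]; w=cv2.imread("pics/wrist8.png")[100:260,180:380]
cv2.imwrite("pics/c8.png",np.hstack([cv2.resize(s,(400,333)),cv2.resize(w,(400,333))]))
print(current_clock())
```

```text
0.01 False [0.506  0.3121 0.0098] [-0.6 -1.3 -0.4]
0.008 False [0.5061 0.3121 0.0078] [ 0.2 -0.4 -0.2]
0.006 False [0.5061 0.3122 0.0058] [ 0.3 -0.3  0.1]
0.005 False [0.5061 0.3122 0.0049] [0.2 1.1 0.5]
0.004 False [0.5061 0.3122 0.0039] [ 0.2 -0.5  0.3]
0.003 False [0.5061 0.3122 0.0029] [ 0.1  0.  -1. ]
0.002 False [0.5061 0.3122 0.0019] [-0.3  0.8 -0.8]
0.001 False [0.5062 0.3122 0.0009] [-0.1 -0.7 -0.7]
side 147 [0.0162 0.0212 0.0229 0.0243 0.0263]
 table 0.0013
wrist 1898 [0.016  0.0212 0.0221 0.0226 0.0233]
 table 0.0004Traceback (most recent call last):
  File "<stdin>", line 8, in <module>
    return _quantile_unchecked(
        a, q, axis, out, overwrite_input, method, keepdims, weights)
    return _ureduce(a,
                    func=_quantile_ureduce_func,
    ...<5 lines>...
                    overwrite_input=overwrite_input,
                    method=method)
    r = func(a, **kwargs)
    result = _quantile(arr,
                       quantiles=q,
    ...<2 lines>...
                       out=out,
                       weights=wgt)
    slices_having_nans = np.isnan(arr[-1, ...])
                                  ~~~^^^^^^^^^
IndexError: index -1 is out of bounds for axis 0 with size 0
```

Run:
```python
from chk import *
d=capture("side");P=cloud(d)
np.savez("side9.npz",**d);w=capture("wrist");np.savez("w9.npz",**w)
a=cv2.resize(d["image"][270:360,230:350],(400,300),interpolation=cv2.INTER_CUBIC)
b=cv2.resize(w["image"],(400,300)); cv2.imwrite("pics/c9.png",np.hstack([a,b]))
print(current_position(),current_orientation(),current_joint_pos(),current_finger_gap())
for r in range(300,336,3): print(r,[tuple((P[r,c]*1000).round().tolist()) for c in (280,284,288)],d["image"][r,284])
```

```text
[0.50624587 0.31222688 0.00101435] [ 9.98489360e-01  5.49453895e-02  4.09578420e-05 -1.89573936e-05] [4.36540501e-01 5.81870153e-01 1.70109409e+00 6.18933176e-06
 8.58538263e-01 3.26590308e-01] 0.0006598794942962892
300 [(508.0, 332.0, 131.0), (501.0, 331.0, 132.0), (494.0, 330.0, 134.0)] [22 21 20]
303 [(506.0, 339.0, 133.0), (499.0, 338.0, 133.0), (492.0, 336.0, 134.0)] [21 20 18]
306 [(504.0, 345.0, 132.0), (498.0, 342.0, 130.0), (491.0, 342.0, 133.0)] [27 24 23]
309 [(504.0, 344.0, 121.0), (498.0, 343.0, 123.0), (490.0, 343.0, 126.0)] [18 16 15]
312 [(510.0, 323.0, 82.0), (497.0, 344.0, 116.0), (490.0, 344.0, 119.0)] [15 15 15]
315 [(510.0, 323.0, 72.0), (503.0, 321.0, 73.0), (495.0, 322.0, 78.0)] [18 20 42]
318 [(510.0, 324.0, 64.0), (502.0, 323.0, 67.0), (495.0, 321.0, 65.0)] [15 18 41]
321 [(510.0, 323.0, 53.0), (502.0, 323.0, 56.0), (496.0, 317.0, 50.0)] [17 19 38]
324 [(511.0, 321.0, 41.0), (502.0, 323.0, 46.0), (497.0, 315.0, 37.0)] [17 18 41]
327 [(510.0, 323.0, 34.0), (503.0, 322.0, 35.0), (497.0, 314.0, 25.0)] [17 21 50]
330 [(510.0, 324.0, 24.0), (503.0, 321.0, 23.0), (495.0, 320.0, 24.0)] [40 97 26]
333 [(508.0, 329.0, 22.0), (501.0, 328.0, 24.0), (494.0, 324.0, 22.0)] [ 42 105  24]
```

View pics/c9.png

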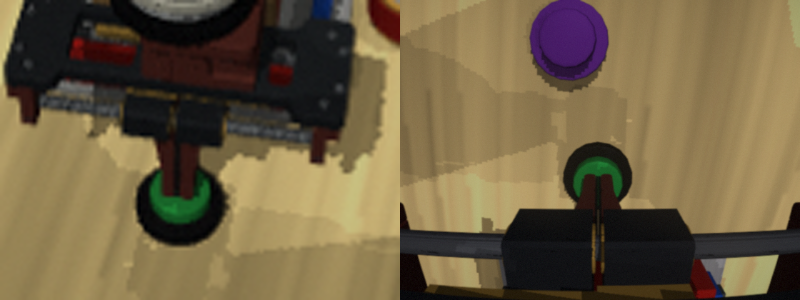

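Run:
```python
from chk import *
b=[.5062,.3122]
servo_line([*b,.07],rate=.1)
for c in("side","wrist","scene"):
    d=capture(c);P=cloud(d);np.savez(f"{c}10.npz",**d)
    r=np.hypot(P[...,0]-b[0],P[...,1]-b[1]); m=(r<.03)&(P[...,2]>.03)&(P[...,2]<.14)
    p=P[m]; print(c,len(p),(np.percentile(p[:,2],[0,1,3,10,50])*1000).round(1) if len(p) else "", p[p[:,2]<np.percentile(p[:,2],5)].mean(0).round(4) if len(p) else "")
    g=mask(d,"green")&(r<.03); print(" green",(np.percentile(P[g][:,2],[5,50,95])*1000).round(1) if g.any() else "")
    if c=="side":side=d
    if c=="wrist":w=d
a=cv2.resize(side["image"][240:360,210:370],(400,300),interpolation=cv2.INTER_CUBIC)
cv2.imwrite("pics/c10.png",np.hstack([a,cv2.resize(w["image"],(400,300))]))
print(current_clock(),current_position())
```

```text
side 158 [ 98.7  99.3 100.7 103.4 121.8] [0.5014 0.319  0.1001]
 green [17.8 23.4 25.7]
wrist 2112 [ 94.8  96.9  98.5 103.6 123.9] [0.5046 0.3218 0.0981]
 green [17.8 22.3 23.4]
scene 0  
 green [13.9 21.5 24.8]
40.5417 [0.50559749 0.31187729 0.06916982]
```

View pics/c10.png

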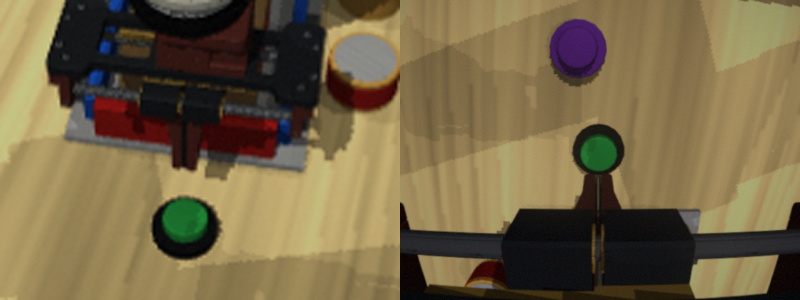

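The depth images show the shut fingertips about 26 mm higher than the reported TCP, which explains why there was no contact. The button was never touched. I'll press lower under a force guard.

Run:
```python
from chk import *
b=[.5062,.3122]
servo_line([*b,.002],rate=.12)
for z in (-.002,-.004,-.006,-.008,-.010,-.012,-.014,-.016):
    h=servo_line([*b,z],rate=.02,contact_N=14); f=current_force(); print(z,h,np.round(current_position(),4),np.round(f,1))
    if h or abs(f[2])>14: break
d=capture("wrist");P=cloud(d);r=np.hypot(P[...,0]-b[0],P[...,1]-b[1]);g=mask(d,"green")&(r<.03);print(" green",(np.percentile(P[g][:,2],[5,50,95])*1000).round(1))
print(current_clock())
```

```text
-0.002 False [ 0.5063  0.3123 -0.0017] [ 0.4 -0.4  0.7]
-0.004 False [ 0.5063  0.3123 -0.004 ] [ 1.3 -0.3  0.6]
-0.006 False [ 0.5064  0.3123 -0.0059] [-0.3 -0.9  2.5]
-0.008 False [ 0.5064  0.3123 -0.0079] [-0.6 -0.1  3.2]
-0.01 False [ 0.5064  0.3123 -0.0099] [-0.5 -0.3  5.9]
-0.012 False [ 0.5064  0.3124 -0.0103] [-3.3 -2.  19.3]
 green [13.4 15.9 17.1]
42.9083
```

The button is fully down: its top went from 22 to 16 mm and the force reached 19 N. Retreating and doing a final check.

Run:
```python
from chk import *
servo_line([.5062,.3122,.2],rate=.2)
p=l2w(.06,0,.42); move_ptp(p,quat(0,p))
d=capture("wrist");analyse(d,"w")
for c in("scene","side"):
    d=capture(c);P=cloud(d);L=w2l(P)
    t=P[(P[...,2]>.084)&(P[...,2]<.098)&(L[...,0]<.23)&(L[...,0]>.03)&(abs(L[...,1])<.08)]
    cc,s,a=rect(t[:,:2]*1000);print(c,np.round(s,1),round(a,2),(w2l(cc/1000)*1000).round(1))
    for q in("red_tin","plain_tin","tape_roll"): print(q,[(round(r["conf"],2),np.round(r["xy"]).tolist()) for r in spot_in(c,q)][:2])
sleep(.3); print(current_clock()); close_job()
```

```text
q6 1.487290229072821
w blue [272.  99.] 1330 z 0.0380 rect [624.2 100.7] [ 10.1 256.5] 6.6 lane [ 68.5 -80.8]
w blue [275. 200.] 1290 z 0.0378 rect [464.4  82.9] [ 11.2 256.6] 6.4 lane [68.4 79.9]
w red [180. 112.] 157 z 0.0908 rect [579.9 224.8] [ 8.7 19.9] 62.5 lane [196.8 -50.4]
w green [137. 159.] 363 z 0.0239 rect [505.5 310.6] [32.8 34.2] 63.0 lane [290.2  14.2]
w carton z 0.0914 [538.6 153.8] [109.5 140. ] 6.31 lane [130.7  -1.5]
scene [113.  140.4] 6.48 [131.7  -0.4]
red_tin [(0.85, [318.0, 172.0])]
plain_tin [(0.96, [279.0, 167.0])]
tape_roll [(0.71, [249.0, 248.0])]
side [110.2 144.8] 6.18 [131.2  -0.7]
red_tin [(0.6, [353.0, 270.0]), (0.29, [330.0, 251.0])]
plain_tin [(0.73, [361.0, 233.0])]
tape_roll [(0.74, [233.0, 214.0])]
46.0833
the job is handed in; nothing more can be done
```

The carton is home against the end stop, the green button has been pressed fully down and is up again, and I handed the job in at about 46 s. I got no verdict back.

- **Carton:** I centred and squared it with a sideways push before the mouth, then pushed it down the lane with both fingers. A second push of 10 N did not move it any further.
- **Final position:** It stands at lane x of about 131 mm against 130 mm for home. It is 1.5 mm or less off the centre line, within about 0.5° of square, and its top is still at 91 mm, so it is flat.
- **Stop contact:** The wrist camera's lane position differs from the other two cameras' by about 5 mm along the lane. My evidence for stop contact is therefore the push force, which fits the camera positions.
- **Button:** My first press touched nothing, because the shut fingertips sit about 26 mm higher than the reported tool point. The second press, after the carton was home, took the button down about 6 mm with about 19 N on the tool. Afterwards its top was back at 24 mm.
- **Rails, tins and tape roll:** The cameras showed the carton and fingers staying clear of the rails. I had no direct reading of rail contact. The tins were found within 3 pixels of where they started. The tape roll was not detected at first in the scene camera, and in the side camera it read 5 pixels away from its first reading. The arm never went near it.

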